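Clamp a spice jar with a turnbuckle jar clamp

TASK

The lid of the green-capped spice jar is stuck: stand the jar upright between the two open jaws of the jar clamp and let go of it, then turn the clamp's star-handled turnbuckle so that both jaws draw in together and hold the jar firmly, with about 30 newtons at each pad (the glass cracks at 50), and take your hand away. Leave the salt shaker and the honey jar where they are.

Things in the scene. Friction and masses are not known exactly. Their poses are not given: they have to be found in the camera images.
- jar: Spice jar to be clamped: upright glass cylinder 44 mm in diameter with a label and a green screw cap 45 mm in diameter (cap from 85 to 105 mm height); 105 mm tall, about 0.11 kg. Origin at the centre of its underside, z up along the jar.
- clamp: Jar clamp, fixed to the worktop: 200 x 190 mm aluminium plate whose top is 8 mm above the worktop. Origin at the plate's centre on the worktop. Its x axis runs level from the turnbuckle side to the jar side, its y axis is the line along which the jaws slide, z up. When a push stops and waits on a spoke, the star pushes back with some 0.05 to 0.15 N m less than it took to turn it.
- pocket (a point): Where the jar's underside is to stand: round mat on the plate between the jaws, at clamp x +65, y 0, z 8 mm. The pads start with 7 to 19 mm of air on each side of a centred jar. Jaws and side arms start 55 to 78 mm from the middle in clamp y and are at most 58 mm high beside the pocket (85 mm at the turnbuckle's end).
- star_centre (a point): Centre of the star handle on the turnbuckle's axis (parallel to clamp y), at clamp x -65, y 0, z 70 mm. Six straight steel spokes, 8 mm thick, 60 mm from axis to end, 60 degrees apart, in the plane clamp y = 0, with 13 mm black ball ends; bare spoke from 17 (hub) to 47 mm. Turn it by pushing the spokes that stand up towards the jar one after another, each about 60 degrees.
- turnbuckle (a joint): Turnbuckle angle (rad), starts at 0 to 0.8, stops at 5.6. Grows, and tightens, as the star's top is pushed towards the jar (clamp +x): each jaw moves in 4.0 mm per rad. A spoke is straight up at 0 and every 1.047 rad. Stays where left. Turning takes 0.42 N m with free jaws, plus 0.008 N m per newton at each pad (0.66 at 30 N). Once both pads bear, squeeze grows roughly 100 N per rad.
- jaw_left: Grey jaw on the clamp's +y side with a shallow V-shaped black rubber pad facing the jar, at 23 to 53 mm height. Origin: on the turnbuckle axis, at clamp y = 0 when the turnbuckle reads 0; moves in along clamp -y. The pad is on a set screw and stands 0 to 8 mm proud, differently each time, so where the pads meet the jar is not known beforehand and has to be felt.
- jaw_right: The same jaw mirrored, on the clamp's -y side, moving in along clamp +y; its pad too stands 0 to 8 mm proud, independently.
- salt_shaker: Bystander: salt shaker, 44 mm in diameter, 90 mm tall. Origin at the centre of its underside.
- honey: Bystander: honey jar with red lid, 65 mm in diameter, 100 mm tall. Origin at the centre of its underside.

How it is judged:
By the outcome, as a careful person would: the job done as asked, in the order asked, and still so for the second after the job is handed in, with the robot touching nothing.
It also fails if it takes over 72 s, if anything falls off the work surface, if the arm or the gripper's body presses on something with over 40 N, if the wrist force passes 120 N, or if a joint passes its speed limit or range.

ROBOT

A 7-joint arm with a two-finger parallel gripper is mounted at the origin on a cart in front of the work surface, level with it; the furniture and walls round the work are solid. World frame = base frame: x ahead of the robot, y to its left, z up, the work surface at z = 0. Lengths are in m, angles in rad, forces in N, time in s.
With the tool pointing down it reaches from about 0.425 to 0.95 m from the base axis. Payload 16.7 kg.
Tool frame: the origin (TCP) lies at the very end of the fingers, on their centre line; the grasp point (between the pads) lies 19 mm behind it (arm.grip_point_offset is the distance from the TCP to the grasp point, in m); y points along the fingers, x is the direction in which the jaws open and shut, and the axes are right-handed (so a half turn about y gives the same grasp; the last joint's range is limited). The gripper opens to 94 mm and grips with 3 to 60 N. Pads are 16 mm wide; open, the fingers measure 119 mm over their backs; the gripper's body (75 mm by 177 mm) begins 78 mm behind the grasp point.
Start: joints at [1.03, 0.426, 0.074, 1.606, -0.034, 1.111, -0.067], TCP at [0.257, -0.624, 0.185] pointing down, gripper open.
Joint ranges: [-2.85, 2.85], [-0.5, 2.14], [-1.23, 1.37], [0.21, 2.46], [-1.02, 4.16], [0.16, 2.05], [-2.73, 2.73]. Speed limits (rad/s): [1.89, 1.89, 2.39, 2.39, 3.01, 3.01, 3.01].

INTERFACE

Orientations are given as a rotation vector (axis times angle).
In Python, from workcell import arm, eyes gives the robot as it stands. The module is installed in compiled form; this text tells all that it offers.
- The arm moves only by the tool play_rows, never from a script. Its argument "motion" is a list of rows, each an object with "rotation": the turn, a rotation vector about the tool's x, y, z in degrees, a list of three; "linear": the shift along the tool's x, y, z in m, a list of three; "gripper": the finger opening in m, from 0 to 0.094. A call has 1 to 12 rows; each row is the pose to reach, as a shift and turn from the pose measured when the call began, along the tool's axes at that moment; what a row does not reach only later rows make up. A row lasts 1/8 s, in which the tool goes at most 62.5 mm and 10.7 degrees, less where a joint would pass 70% of its speed; a pose out of reach is approached as far as the arm can. A call with a gripper value outside its range is refused whole. The fingers move at their own pace and stop on an object; the grip force is fixed at half the most. Time passes only in rows, so rows that repeat a pose let the fingers close. It gives the time, the measured TCP pose, the force and the opening at its end, in the units of the state.
- arm.get_state(): the state, without advancing time (a new reading comes with each control period).
- eyes.grab_frame(name): name is "scene" or "side" or "wrist"; returns the picture (384x512x3 uint8, red, green, blue); there is no depth.
- eyes.camera_info(name): a dict with "camera_matrix" (3x3 intrinsics, pixels), "R" (3x3) and "t" (3): a world point X has camera coordinates R X + t. Camera axes: x right, y down, z forward; pixel columns grow to the right and rows downward; lengths in m; the calibration is good to about 2 mm. A picture is of the moment at which its call begins: read the wrist's pose just before it. camera_info takes no time and is no camera call; for the wrist camera it gives the pose at the moment of the call.
- arm.hand_in(): hands the job in, once; it reports no verdict.
The state is a dict: "time": time; "joints": joint angles; "qvel": joint speeds; "tau": joint torques, N m; "ee_pos": TCP position; "orientation": TCP orientation; "wrist_force": force on the tool from outside, world axes, zero at the start; "wrist_torque": the same for the moment, N m; "grip_width": finger opening in m.
Only numpy, scipy, OpenCV 4.12 (cv2) and the standard library are available. Lean on these libraries where they do the work, as an engineer would, in place of code of your own. Each camera call takes 0.05 s, during which the arm holds its last target. There are 200 camera calls.

## Working session

There is one attempt and no reset: what is moved stays moved. The work goes in short steps, Python scripts to look and compute and a tool call to move; the robot and the scene stay as the last step left them, time stands still between calls to the robot, and variables do not carry over. Pictures are saved under pics/ and viewed, about 8 in all and at most 12, crops included, and the job is handed in when it is done.

Besides the shell and the picture viewer there is one more tool, called after "Emit:" as name([rows], argument=value, ...), one row to a line, values as JSON. play_rows: Moves the arm, as the interface text tells. Its arguments: {"type":"object","properties":{"motion":{"type":"array"}},"required":["motion"]}

```bash
mkdir -p pics
python3 - <<'E'
from workcell import arm, eyes
import cv2,numpy as np
for n in("scene","side"):
    cv2.imwrite(f"pics/{n}0.png",eyes.grab_frame(n)[:,:,::-1]); i=eyes.camera_info(n)
    print(n,np.round(i["camera_matrix"],1).tolist(),np.round(-np.array(i["R"]).T@i["t"],3),np.round(i["R"][2],2))
s=arm.get_state();print(s["ee_pos"],s["orientation"],s["wrist_force"],s["time"],arm.grip_point_offset)
E
```

```text
scene [[415.0, 0.0, 255.4], [0.0, 415.0, 187.1], [0.0, 0.0, 1.0]] [0.188 0.731 0.482] [ 0.44 -0.75 -0.5 ]
side [[457.4, 0.0, 254.0], [0.0, 457.4, 190.3], [0.0, 0.0, 1.0]] [ 0.592 -0.374  0.856] [-0.05  0.48 -0.87]
[ 0.25693541 -0.62374244  0.1840572 ] [-1.36853737  0.91745192 -0.91583397] [ 0.30667719  0.13192742 -0.61946782] 0.1 0.0188
```

View pics/scene0.png

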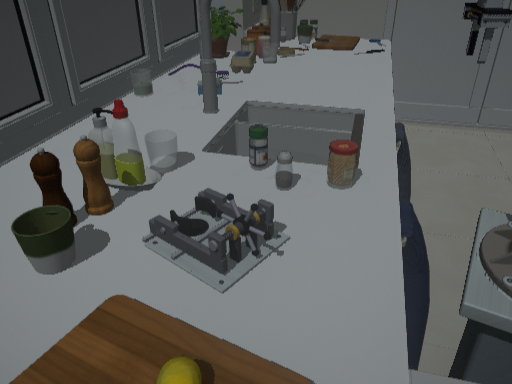

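View pics/side0.png

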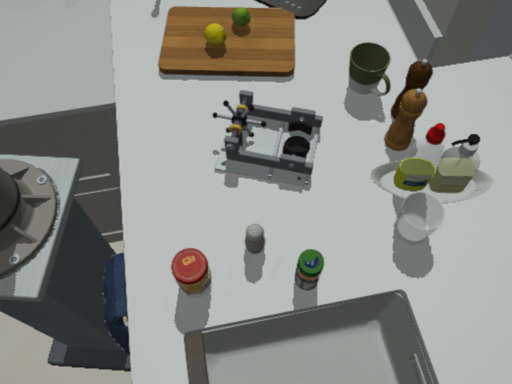

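```bash
cat > h.py <<'E'
from workcell import arm, eyes
import cv2,numpy as np
from scipy.spatial.transform import Rotation as R
def ray(n,uv,z,i=None):
    i=i or eyes.camera_info(n); K,Rm,t=map(np.array,(i["camera_matrix"],i["R"],i["t"]))
    c=-Rm.T@t; d=Rm.T@np.linalg.inv(K)@[*uv,1]; return c+d*(z-c[2])/d[2]
def proj(n,X,i=None):
    i=i or eyes.camera_info(n); p=i["camera_matrix"]@(np.array(i["R"])@X+i["t"]); return p[:2]/p[2]
E
python3 - <<'E'
from h import *
a=cv2.imread("pics/side0.png"); b=cv2.imread("pics/scene0.png")
A=cv2.resize(a[80:200,200:340],None,fx=4,fy=4,interpolation=cv2.INTER_CUBIC)
A=cv2.convertScaleAbs(A,alpha=1.6)
cv2.imwrite("pics/c1.png",A)
for n,im in(("side",a),("scene",b)):
    h=cv2.cvtColor(im,cv2.COLOR_BGR2HSV); m=cv2.inRange(h,(45,90,30),(75,255,255))
    k,l,s,c=cv2.connectedComponentsWithStats(m)
    for j in range(1,k):
        if s[j][4]>40: print(n,s[j],c[j],ray(n,c[j],.105),ray(n,c[j],.095))
E
```

```text
side [298 250  25  27 429] [309.85314685 262.68997669] [ 0.6581995 -0.094673   0.105    ] [ 0.65908783 -0.09095362  0.095     ]
scene [211   8  25  32 419] [221.13603819  25.31980907] [ 1.62301212 -1.34572137  0.105     ] [ 1.66108467 -1.4008177   0.095     ]
scene [250 126  17  13 143] [256.74825175 132.70629371] [ 0.64736832 -0.06092693  0.105     ] [ 0.65955049 -0.08192904  0.095     ]
scene [ 36 206  15   9  47] [ 42.40425532 210.10638298] [0.79281364 0.40606075 0.105     ] [0.80885545 0.39745096 0.095     ]
scene [ 17 234  37  22 289] [ 37.07958478 244.43252595] [0.71663679 0.46995896 0.105     ] [0.73065712 0.46304482 0.095     ]
```

View pics/c1.png

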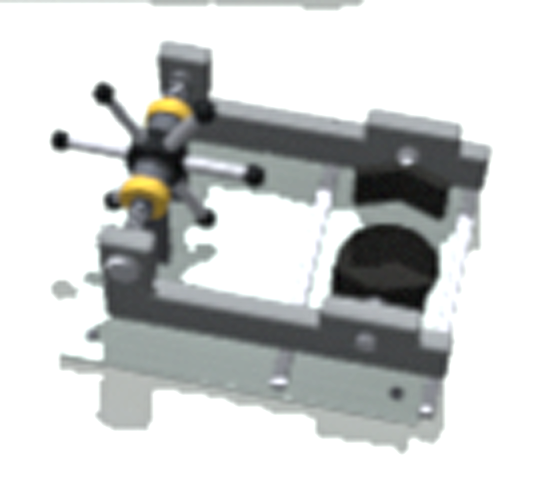

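Run:
```python
from h import *
S=ray("side",(200+157/4,80+155/4),.070); P=ray("side",(200+386/4,80+268/4),.0085)
d=P-S; yaw=np.arctan2(d[1],d[0]); print(S,P,np.linalg.norm(d[:2]),np.degrees(yaw))
X=np.array([np.cos(yaw),np.sin(yaw),0])
from itertools import product
balls=[(103,93),(60,140),(113,200),(207,217),(255,175),(203,107)]
for a in np.arange(0,1.05,.1):
    print(round(a,1),[tuple(np.round((proj("side",S+.058*(np.sin(a+k*np.pi/3)*X+np.cos(a+k*np.pi/3)*np.array([0,0,1])))-[200,80])*4).astype(int)) for k in range(6)])
i=eyes.camera_info("wrist");print(np.round(i["camera_matrix"],0).tolist())
s=arm.get_state();p=s["ee_pos"];Rt=R.from_rotvec(s["orientation"]).as_matrix();print(Rt.round(3))
print((Rt.T@(-np.array(i["R"]).T@i["t"]-p)).round(3),(np.array(i["R"])@Rt).round(2))
```

```text
[0.50604428 0.23482511 0.07      ] [0.63391757 0.21138687 0.0085    ] 0.13000356880169237 -10.38660761629599
0.0 [(np.int64(152), np.int64(84)), (np.int64(248), np.int64(139)), (np.int64(247), np.int64(205)), (np.int64(161), np.int64(219)), (np.int64(72), np.int64(170)), (np.int64(63), np.int64(103))]
0.1 [(np.int64(163), np.int64(87)), (np.int64(253), np.int64(146)), (np.int64(242), np.int64(210)), (np.int64(151), np.int64(216)), (np.int64(67), np.int64(164)), (np.int64(68), np.int64(98))]
0.2 [(np.int64(174), np.int64(90)), (np.int64(256), np.int64(153)), (np.int64(236), np.int64(213)), (np.int64(142), np.int64(214)), (np.int64(62), np.int64(157)), (np.int64(74), np.int64(93))]
0.3 [(np.int64(185), np.int64(94)), (np.int64(259), np.int64(160)), (np.int64(229), np.int64(216)), (np.int64(132), np.int64(210)), (np.int64(59), np.int64(150)), (np.int64(81), np.int64(90))]
0.4 [(np.int64(195), np.int64(98)), (np.int64(261), np.int64(167)), (np.int64(221), np.int64(219)), (np.int64(122), np.int64(206)), (np.int64(56), np.int64(143)), (np.int64(88), np.int64(87))]
0.5 [(np.int64(205), np.i
[... 659 characters left out ...]
(np.int64(88), np.int64(186)), (np.int64(55), np.int64(117)), (np.int64(126), np.int64(81))]
0.9 [(np.int64(239), np.int64(128)), (np.int64(254), np.int64(198)), (np.int64(176), np.int64(221)), (np.int64(81), np.int64(180)), (np.int64(58), np.int64(111)), (np.int64(136), np.int64(82))]
1.0 [(np.int64(245), np.int64(135)), (np.int64(250), np.int64(203)), (np.int64(166), np.int64(220)), (np.int64(75), np.int64(173)), (np.int64(61), np.int64(105)), (np.int64(147), np.int64(83))]
[[337.0, 0.0, 253.0], [0.0, 337.0, 187.0], [0.0, 0.0, 1.0]]
[[ 0.381 -0.001  0.925]
 [-0.925  0.001  0.381]
 [-0.001 -1.    -0.   ]]
[-0.    -0.2    0.077] [[ 1.    0.   -0.  ]
 [-0.   -0.27 -0.96]
 [-0.    0.96 -0.27]]
```

```bash
cat >> h.py <<'E'
yaw=np.radians(-10.4); CX=np.array([np.cos(yaw),np.sin(yaw),0]); CY=np.array([-CX[1],CX[0],0]); C0=np.array([.570,.2231,0])
def cl(x,y,z): return C0+x*CX+y*CY+np.array([0,0,z])
RG=np.column_stack([-CY,[0,0,-1],CX])   # tool x=-clamp y, tool y down, tool z=clamp x
def go(*ps):
    s=arm.get_state(); Rt=R.from_rotvec(s["orientation"]).as_matrix(); p=np.array(s["ee_pos"])
    for q in ps: print("lin",(Rt.T@(np.array(q)-p)).round(4))
    print("rot",np.degrees(R.from_matrix(Rt.T@RG).as_rotvec()).round(2),"t",s["time"],"p",p.round(4),"cl",[round(float((p-C0)@a),4) for a in(CX,CY)],"F",np.round(s["wrist_force"],1),"g",s["grip_width"], "q",np.round(s["joints"],2))
E
python3 - <<'E'
from h import *
for z in(.2,.3,.4): print(ray("scene",(272,60),z),ray("scene",(209,108),0))
print("salt",ray("side",(255,232),.09),"honey",ray("side",(190,263),.1))
go((.45,-.3,.24),(.659,-.03,.24),(.659,-.088,.16))
E
```

```text
[ 0.76897389 -0.36224581  0.2       ] [ 1.03403831 -0.39543002  0.        ]
[0.5629416  0.02548078 0.3       ] [ 1.03403831 -0.39543002  0.        ]
[0.35690932 0.41320737 0.4       ] [ 1.03403831 -0.39543002  0.        ]
salt [ 0.5592251  -0.03674479  0.09      ] honey [ 0.45083032 -0.1070844   0.1       ]
lin [-0.2259 -0.0557  0.3018]
lin [-0.3959 -0.0556  0.5979]
lin [-0.3422  0.0244  0.5758]
rot [ 2.000e-02  3.279e+01 -6.000e-02] t 0.1 p [ 0.2569 -0.6237  0.1841] cl [-0.1551, -0.8894] F [ 0.3  0.1 -0.6] g 0.09400149132765516 q [ 1.03  0.43  0.07  1.61 -0.03  1.11 -0.07]
```

Emit:
play_rows([
  {"linear":[-0.04,-0.02,0.05],"rotation":[0,4,0],"gripper":0.08},
  {"linear":[-0.08,-0.04,0.1],"rotation":[0,8,0],"gripper":0.08},
  {"linear":[-0.12,-0.055,0.15],"rotation":[0,12,0],"gripper":0.08},
  {"linear":[-0.15,-0.055,0.2],"rotation":[0,16,0],"gripper":0.08},
  {"linear":[-0.19,-0.055,0.25],"rotation":[0,20,0],"gripper":0.08},
  {"linear":[-0.226,-0.055,0.302],"rotation":[0,24,0],"gripper":0.08},
  {"linear":[-0.256,-0.055,0.352],"rotation":[0,28,0],"gripper":0.08},
  {"linear":[-0.286,-0.055,0.402],"rotation":[0,32.8,0],"gripper":0.08},
  {"linear":[-0.316,-0.055,0.452],"rotation":[0,32.8,0],"gripper":0.08},
  {"linear":[-0.346,-0.055,0.502],"rotation":[0,32.8,0],"gripper":0.08},
  {"linear":[-0.36,-0.055,0.55],"rotation":[0,32.8,0],"gripper":0.08},
  {"linear":[-0.342,-0.05,0.576],"rotation":[0,32.8,0],"gripper":0.08},
])

```text
time: 1.6
ee_pos: [0.6609, -0.0838, 0.2344]
orientation: [-1.119, 1.339, -1.336]
wrist_force: [-0.5, -0.8, 1.0]
grip_width: 0.08
```

Run:
```python
from h import *
i=eyes.camera_info("wrist"); im=eyes.grab_frame("wrist")[:,:,::-1]; cv2.imwrite("pics/w1.png",im)
h=cv2.cvtColor(im,cv2.COLOR_BGR2HSV); m=cv2.inRange(h,(45,90,30),(75,255,255))
k,l,s,c=cv2.connectedComponentsWithStats(m)
for j in range(1,k):
    if s[j][4]>60: print(s[j],c[j],ray("wrist",c[j],.105,i),ray("wrist",c[j],.095,i))
go((.659,-.088,.15))
```

```text
lin [ 0.0018  0.0826 -0.0034]
rot [ 0.07  0.14 -0.07] t 1.65 p [ 0.6628 -0.087   0.2326] cl [0.1473, -0.2882] F [-3.  -0.1 -2.8] g 0.0801216354978901 q [ 0.17  0.39 -0.18  1.55  0.07  1.21 -1.78]
```

View pics/w1.png

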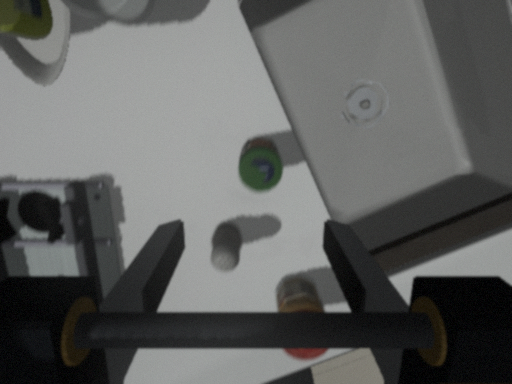

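Run:
```python
from h import *
im=cv2.imread("pics/w1.png");h=cv2.cvtColor(im,cv2.COLOR_BGR2HSV)
m=cv2.inRange(h,(45,50,20),(85,255,255)); k,l,s,c=cv2.connectedComponentsWithStats(m)
for j in range(1,k):
    if s[j][4]>60: print(s[j],c[j],ray("wrist",c[j],.105),ray("wrist",c[j],.1))
print(ray("wrist",(261,169),.105), ray("wrist",(40,213),.0085), "exp mat",cl(.065,0,.008))
```

```text
[ 240  147   42   43 1136] [259.44454225 168.19630282] [ 0.66555062 -0.09453898  0.105     ] [ 0.66443682 -0.09442475  0.1       ]
[ 0.66446851 -0.09592119  0.105     ] [0.63591062 0.20747771 0.0085    ] exp mat [0.63393215 0.21136626 0.008     ]
```

Emit:
play_rows([
  {"linear":[0.004,0.03,-0.002],"rotation":[0,0,0],"gripper":0.08},
  {"linear":[0.007,0.06,-0.003],"rotation":[0,0,0],"gripper":0.08},
  {"linear":[0.007,0.082,-0.001],"rotation":[0,0,0],"gripper":0.08},
  {"linear":[0.007,0.092,-0.001],"rotation":[0,0,0],"gripper":0.08},
  {"linear":[0.007,0.092,-0.001],"rotation":[0,0,0],"gripper":0.08},
])

```text
time: 2.28
ee_pos: [0.6601, -0.0935, 0.1402]
orientation: [-1.12, 1.342, -1.338]
wrist_force: [0.0, 0.9, -1.0]
grip_width: 0.08
```

Run:
```python
from h import *
i=eyes.camera_info("wrist"); im=eyes.grab_frame("wrist")[:,:,::-1]; cv2.imwrite("pics/w2.png",im)
h=cv2.cvtColor(im,cv2.COLOR_BGR2HSV); m=cv2.inRange(h,(45,50,20),(85,255,255))
k,l,s,c=cv2.connectedComponentsWithStats(m)
for j in range(1,k):
    if s[j][4]>60: print(s[j],c[j],ray("wrist",c[j],.105,i),ray("wrist",c[j],.1,i))
go((.661,-.093,.075))
```

```text
[ 220  170   58   61 2085] [246.27913669 201.79088729] [ 0.66029998 -0.08930606  0.105     ] [ 0.65868809 -0.08889535  0.1       ]
lin [-0.0005  0.0661  0.0004]
rot [ 0.06  0.14 -0.08] t 2.325 p [ 0.6606 -0.0935  0.1411] cl [0.1463, -0.295] F [0.2 0.7 0.1] g 0.07977083863174304 q [ 0.18  0.46 -0.18  1.65  0.09  1.04 -1.78]
```

Emit:
play_rows([
  {"linear":[-0.003,0.03,0],"rotation":[0,0,0],"gripper":0.08},
  {"linear":[-0.003,0.055,0],"rotation":[0,0,0],"gripper":0.08},
  {"linear":[-0.003,0.066,0],"rotation":[0,0,0],"gripper":0.08},
  {"linear":[-0.003,0.066,0],"rotation":[0,0,0],"gripper":0.06},
  {"linear":[-0.003,0.066,0],"rotation":[0,0,0],"gripper":0.04},
  {"linear":[-0.003,0.066,0],"rotation":[0,0,0],"gripper":0.03},
  {"linear":[-0.003,0.066,0],"rotation":[0,0,0],"gripper":0.03},
  {"linear":[-0.003,0.066,0],"rotation":[0,0,0],"gripper":0.03},
  {"linear":[-0.003,0.066,0],"rotation":[0,0,0],"gripper":0.03},
])

```text
time: 3.45
ee_pos: [0.6615, -0.0905, 0.0756]
orientation: [-1.118, 1.341, -1.339]
wrist_force: [-0.1, 0.5, 5.9]
grip_width: 0.044
```

Run:
```python
from h import *
s=arm.get_state(); z=s["ee_pos"][2]
go((.66,-.091,z+.1),cl(.065,-.15,z+.1),cl(.065,0,z+.1),cl(.065,0,z+.012))
```

```text
lin [ 0.0007 -0.1    -0.0014]
lin [-0.1422 -0.0998 -0.0813]
lin [-0.2922 -0.0996 -0.0809]
lin [-0.2921 -0.0116 -0.0809]
rot [ 0.01  0.14 -0.08] t 3.45 p [ 0.6615 -0.0905  0.0756] cl [0.1466, -0.2919] F [-0.1  0.5  5.9] g 0.04397806955524692 q [ 0.17  0.53 -0.18  1.7   0.11  0.92 -1.8 ]
```

Emit:
play_rows([
  {"linear":[0,-0.03,0],"rotation":[0,0,0],"gripper":0.03},
  {"linear":[0,-0.07,0],"rotation":[0,0,0],"gripper":0.03},
  {"linear":[0,-0.1,0],"rotation":[0,0,0],"gripper":0.03},
  {"linear":[-0.04,-0.1,-0.02],"rotation":[0,0,0],"gripper":0.03},
  {"linear":[-0.09,-0.1,-0.05],"rotation":[0,0,0],"gripper":0.03},
  {"linear":[-0.14,-0.1,-0.075],"rotation":[0,0,0],"gripper":0.03},
  {"linear":[-0.19,-0.1,-0.081],"rotation":[0,0,0],"gripper":0.03},
  {"linear":[-0.24,-0.1,-0.081],"rotation":[0,0,0],"gripper":0.03},
  {"linear":[-0.275,-0.1,-0.081],"rotation":[0,0,0],"gripper":0.03},
  {"linear":[-0.292,-0.1,-0.081],"rotation":[0,0,0],"gripper":0.03},
  {"linear":[-0.292,-0.1,-0.081],"rotation":[0,0,0],"gripper":0.03},
  {"linear":[-0.292,-0.1,-0.081],"rotation":[0,0,0],"gripper":0.03},
])

```text
time: 4.95
ee_pos: [0.634, 0.2091, 0.1759]
orientation: [-1.118, 1.341, -1.341]
wrist_force: [0.6, -0.5, -1.4]
grip_width: 0.044
```

Run:
```python
from h import *
cv2.imwrite("pics/a.png",eyes.grab_frame("scene")[:,:,::-1]);cv2.imwrite("pics/b.png",eyes.grab_frame("wrist")[:,:,::-1])
a=cv2.resize(cv2.imread("pics/a.png")[100:290,110:330],None,fx=1.8,fy=1.8);b=cv2.resize(cv2.imread("pics/b.png"),(395,342))
cv2.imwrite("pics/ab.png",cv2.convertScaleAbs(np.hstack([a[:342,:396],b]),alpha=1.5))
go(cl(.065,0,.087))
```

```text
lin [-0.0019  0.0891 -0.0005]
rot [-0.    0.02 -0.05] t 5.05 p [0.634  0.2093 0.1761] cl [0.0655, -0.002] F [-1.   0.1 -0.4] g 0.04414149109227395 q [-0.21  0.44 -0.28  1.62  0.13  1.11 -2.27]
```

View pics/ab.png

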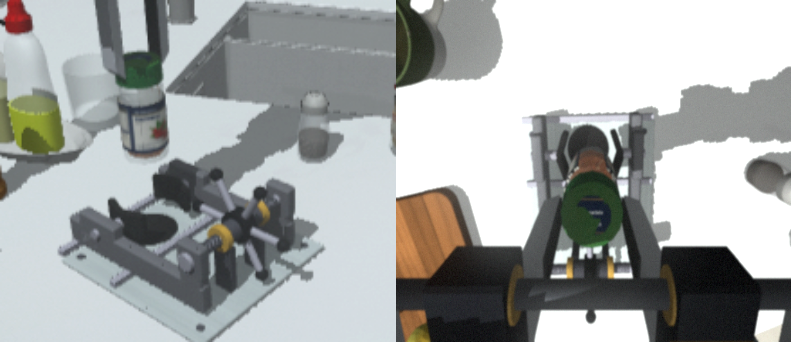

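Emit:
play_rows([
  {"linear":[-0.002,0.03,0],"rotation":[0,0,0],"gripper":0.03},
  {"linear":[-0.002,0.055,0],"rotation":[0,0,0],"gripper":0.03},
  {"linear":[-0.002,0.075,0],"rotation":[0,0,0],"gripper":0.03},
  {"linear":[-0.002,0.086,0],"rotation":[0,0,0],"gripper":0.03},
  {"linear":[-0.002,0.09,0],"rotation":[0,0,0],"gripper":0.03},
  {"linear":[-0.002,0.0915,0],"rotation":[0,0,0],"gripper":0.03},
  {"linear":[-0.002,0.0915,0],"rotation":[0,0,0],"gripper":0.03},
])

```text
time: 5.92
ee_pos: [0.6348, 0.2115, 0.0852]
orientation: [-1.117, 1.341, -1.341]
wrist_force: [0.5, 0.2, -2.1]
grip_width: 0.0442
```

Run:
```python
from h import *
go(cl(.065,0,.0836))
```

```text
lin [ 0.0003  0.0016 -0.0008]
rot [-0.05  0.03 -0.07] t 5.925 p [0.6348 0.2115 0.0852] cl [0.0658, 0.0003] F [ 0.5  0.2 -2.1] g 0.044238292135935206 q [-0.22  0.52 -0.27  1.69  0.16  0.95 -2.3 ]
```

Lower to contact, then release.

Emit:
play_rows([
  {"linear":[0,0.001,0],"rotation":[0,0,0],"gripper":0.03},
  {"linear":[0,0.002,0],"rotation":[0,0,0],"gripper":0.03},
  {"linear":[0,0.002,0],"rotation":[0,0,0],"gripper":0.03},
])

```text
time: 6.3
ee_pos: [0.6351, 0.2116, 0.0837]
orientation: [-1.116, 1.341, -1.341]
wrist_force: [0.1, -0.1, 3.2]
grip_width: 0.044
```

Emit:
play_rows([
  {"linear":[0,0.0006,0],"rotation":[0,0,0],"gripper":0.03},
  {"linear":[0,0.0006,0],"rotation":[0,0,0],"gripper":0.048},
  {"linear":[0,0.0006,0],"rotation":[0,0,0],"gripper":0.055},
  {"linear":[0,0.0006,0],"rotation":[0,0,0],"gripper":0.065},
  {"linear":[0,0.0006,0],"rotation":[0,0,0],"gripper":0.07},
  {"linear":[0,-0.02,0],"rotation":[0,0,0],"gripper":0.07},
  {"linear":[0,-0.06,0],"rotation":[0,0,0],"gripper":0.07},
  {"linear":[0,-0.1,0],"rotation":[0,0,0],"gripper":0.07},
  {"linear":[0,-0.12,0],"rotation":[0,0,0],"gripper":0.05},
  {"linear":[0,-0.12,0],"rotation":[0,0,0],"gripper":0.03},
])

```text
time: 7.55
ee_pos: [0.6356, 0.2118, 0.2057]
orientation: [-1.113, 1.339, -1.341]
wrist_force: [0.6, -0.5, -1.0]
grip_width: 0.0535
```

Run:
```python
from h import *
cv2.imwrite("pics/a2.png",eyes.grab_frame("scene")[:,:,::-1]);cv2.imwrite("pics/b2.png",eyes.grab_frame("side")[:,:,::-1])
a=cv2.resize(cv2.imread("pics/a2.png")[100:290,110:330],None,fx=1.8,fy=1.8);b=cv2.resize(cv2.imread("pics/b2.png")[75:189,200:332],None,fx=3,fy=3)
cv2.imwrite("pics/ab2.png",cv2.convertScaleAbs(np.hstack([a[:342,:396],b]),alpha=1.5))
go(cl(-.13,0,.2),cl(-.13,0,.1))
```

```text
lin [-1.000e-04  2.800e-03 -1.955e-01]
lin [-0.      0.1028 -0.1956]
rot [-0.04  0.02 -0.06] t 7.65 p [0.6345 0.2112 0.2029] cl [0.0655, -0.0] F [ 1.  -0.6 -0.7] g 0.04560754037333663 q [-0.21  0.42 -0.28  1.59  0.12  1.16 -2.27]
```

View pics/ab2.png

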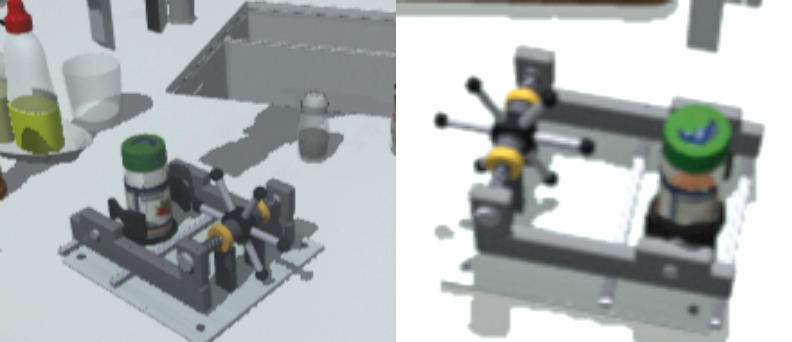

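Emit:
play_rows([
  {"linear":[0,0,-0.04],"rotation":[0,0,0],"gripper":0.0},
  {"linear":[0,0,-0.09],"rotation":[0,0,0],"gripper":0.0},
  {"linear":[0,0,-0.14],"rotation":[0,0,0],"gripper":0.0},
  {"linear":[0,0,-0.18],"rotation":[0,0,0],"gripper":0.0},
  {"linear":[0,0,-0.196],"rotation":[0,0,0],"gripper":0.0},
  {"linear":[0,0.04,-0.196],"rotation":[0,0,0],"gripper":0.0},
  {"linear":[0,0.08,-0.196],"rotation":[0,0,0],"gripper":0.0},
  {"linear":[0,0.097,-0.196],"rotation":[0,0,0],"gripper":0.0},
  {"linear":[0,0.097,-0.196],"rotation":[0,0,0],"gripper":0.0},
])

```text
time: 8.78
ee_pos: [0.4415, 0.2463, 0.1049]
orientation: [-1.119, 1.342, -1.341]
wrist_force: [0.4, -0.3, 0.2]
grip_width: 0.0002
```

Run:
```python
from h import *
cv2.imwrite("pics/a3.png",eyes.grab_frame("scene")[:,:,::-1]);cv2.imwrite("pics/b3.png",eyes.grab_frame("side")[:,:,::-1])
a=cv2.resize(cv2.imread("pics/a3.png")[100:290,110:330],None,fx=1.8,fy=1.8);b=cv2.resize(cv2.imread("pics/b3.png")[75:189,200:332],None,fx=3,fy=3)
cv2.imwrite("pics/ab3.png",cv2.convertScaleAbs(np.hstack([a[:342,:396],b]),alpha=1.5))
go(cl(-.058,0,.106))
```

```text
lin [0.0005 0.0007 0.0718]
rot [-0.07  0.01 -0.09] t 8.875 p [0.4424 0.247  0.1066] cl [-0.1298, 0.0004] F [-0.7  0.5  0.6] g 0.0004609728067629996 q [-0.32  0.27 -0.36  2.04  0.12  0.86 -2.5 ]
```

View pics/ab3.png

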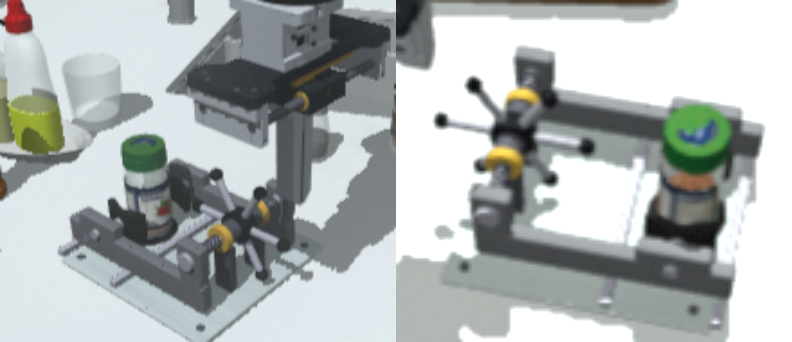

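Emit:
play_rows([
  {"linear":[0,0,0.012],"rotation":[0,0,0],"gripper":0.0},
  {"linear":[0,0,0.018],"rotation":[0,0,0],"gripper":0.0},
  {"linear":[0,0,0.024],"rotation":[0,0,0],"gripper":0.0},
  {"linear":[0,0,0.03],"rotation":[0,0,0],"gripper":0.0},
  {"linear":[0,0,0.036],"rotation":[0,0,0],"gripper":0.0},
])

```text
time: 9.5
ee_pos: [0.4782, 0.2404, 0.1067]
orientation: [-1.116, 1.341, -1.341]
wrist_force: [0.4, 1.0, -0.8]
grip_width: 0.0006
```

```bash
cat >> h.py <<'E'
def rd():
    s=arm.get_state(); p=np.array(s["ee_pos"]); d=p-cl(-.065,0,.07); F=np.array(s["wrist_force"])
    x,h=d@CX,d[2]; f=x+.0083   # finger front face
    # contact: tip corner on spoke (half thickness 4mm) 
    r=np.hypot(f,h); a=np.arctan2(f,h)+np.arcsin(min(1,.004/r)); n=np.cos(a)*CX-np.sin(a)*np.array([0,0,1])
    N=-F@n; print("t%.2f x%.2f h%.2f mm phi_tip %.3f r%.1f"%(s["time"],x*1e3,h*1e3,a,1e3*r),"Fx %.1f Fz %.1f N %.1f tau %.3f"%(F@CX,F[2],N,N*np.sqrt(r*r-1.6e-5)), "wt",np.round(s["wrist_torque"]@CY,2))
E
python3 -c "from h import *;rd()"
```

```text
t9.50 x-28.41 h36.67 mm phi_tip -0.406 r41.8 Fx 0.2 Fz -0.8 N 0.1 tau 0.006 wt 0.02
```

Run:
```python
from h import *
b=eyes.grab_frame("side")[:,:,::-1]; a=eyes.grab_frame("scene")[:,:,::-1]
cv2.imwrite("pics/b4.png",b);cv2.imwrite("pics/a4.png",a)
b=cv2.resize(b[65:179,180:310],None,fx=3,fy=3);a=cv2.resize(a[160:274,170:300],None,fx=3,fy=3)
cv2.imwrite("pics/ab4.png",cv2.convertScaleAbs(np.hstack([a,b]),alpha=1.6))
```

```text
(no output)
```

View pics/ab4.png

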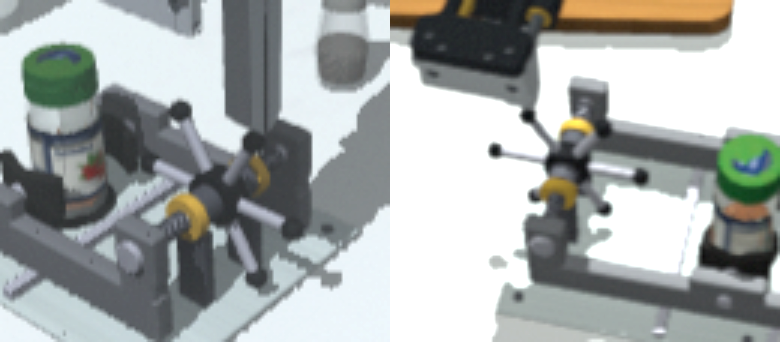

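Run:
```python
from h import *
f=lambda n,X:((proj(n,X)-([170,160] if n=="scene" else [180,65]))*3).round().astype(int)
p=np.array(arm.get_state()["ee_pos"])
print("tcp",f("scene",p),f("side",p)+[390,0])
S=cl(-.065,0,.07)
for a in(.35,.45,.55):
  for n in("scene","side"): print(a,n,[(f(n,S+.0585*(np.sin(b)*CX+np.cos(b)*np.array([0,0,1])))+([390,0] if n=="side" else [0,0])).tolist() for b in a+np.arange(6)*np.pi/3])
```

```text
tcp [253 158] [527 120]
0.35 scene [[188, 100], [144, 144], [173, 231], [244, 283], [294, 247], [266, 151]]
0.35 side [[593, 117], [646, 168], [619, 208], [545, 201], [492, 155], [513, 111]]
0.45 scene [[181, 100], [144, 152], [178, 239], [251, 284], [295, 239], [260, 143]]
0.45 side [[601, 120], [647, 173], [613, 210], [538, 198], [491, 150], [519, 109]]
0.55 scene [[175, 102], [145, 160], [184, 246], [258, 284], [296, 231], [253, 135]]
0.55 side [[608, 124], [647, 178], [607, 211], [531, 195], [490, 144], [526, 107]]
```

Emit:
play_rows([
  {"linear":[0,0,-0.02],"rotation":[0,0,0],"gripper":0.0},
  {"linear":[0,0,-0.036],"rotation":[0,0,0],"gripper":0.0},
  {"linear":[0,0.01,-0.036],"rotation":[0,0,0],"gripper":0.0},
  {"linear":[0,0.02,-0.036],"rotation":[0,0,0],"gripper":0.0},
  {"linear":[0,0.02,-0.036],"rotation":[0,0,0],"gripper":0.0},
  {"linear":[0,0.02,-0.028],"rotation":[0,0,0],"gripper":0.0},
  {"linear":[0,0.02,-0.02],"rotation":[0,0,0],"gripper":0.0},
  {"linear":[0,0.02,-0.012],"rotation":[0,0,0],"gripper":0.0},
  {"linear":[0,0.02,-0.006],"rotation":[0,0,0],"gripper":0.0},
])

```text
time: 10.72
ee_pos: [0.4706, 0.2415, 0.0867]
orientation: [-1.12, 1.344, -1.34]
wrist_force: [-18.7, -0.3, 17.2]
grip_width: 0.0008
```

```bash
python3 -c "from h import *;rd();go(cl(-.058,0,.087))"
```

```text
t10.72 x-36.08 h16.67 mm phi_tip -0.907 r32.4 Fx -18.3 Fz 17.2 N -2.2 tau -0.072 wt 4.2
lin [ 0.0001 -0.0004  0.0431]
rot [0.14 0.01 0.  ] t 10.725 p [0.4706 0.2415 0.0867] cl [-0.1011, 0.0001] F [-18.7  -0.3  17.2] g 0.0008142787179656937 q [-0.31  0.33 -0.34  2.01  0.14  0.83 -2.48]
```

Run:
```python
from h import *
a=eyes.grab_frame("scene")[:,:,::-1];w=eyes.grab_frame("wrist")[:,:,::-1]
cv2.imwrite("pics/a5.png",a);cv2.imwrite("pics/w5.png",w)
a=cv2.resize(a[160:280,195:295],None,fx=4,fy=4,interpolation=cv2.INTER_CUBIC);w=cv2.resize(w[190:310,206:306],None,fx=4,fy=4,interpolation=cv2.INTER_CUBIC)
cv2.imwrite("pics/ab5.png",cv2.convertScaleAbs(np.hstack([a,w]),alpha=1.6))
p=np.array(arm.get_state()["ee_pos"])
for d in(0,.019,.04): print((proj("scene",p+[0,0,d])-[195,160])*4,(proj("wrist",p+[0,0,d])-[206,190])*4+[400,0])
S=cl(-.065,0,.07)
for a in(.35,.45,.55):print([((proj("scene",S+.0585*(np.sin(b)*CX+np.cos(b)*np.array([0,0,1])))-[195,160])*4).round().tolist() for b in a+np.arange(6)*np.pi/3])
rd()
```

```text
[250.62103421 256.95612013] [582.61512047 113.60941369]
[250.38019649 218.66769631] [581.91429316 161.09247774]
[250.10606366 175.08600907] [580.96897331 225.14061433]
[[150.0, 133.0], [93.0, 192.0], [130.0, 309.0], [225.0, 378.0], [293.0, 330.0], [255.0, 201.0]]
[[141.0, 134.0], [92.0, 202.0], [138.0, 319.0], [235.0, 379.0], [294.0, 319.0], [246.0, 190.0]]
[[133.0, 136.0], [93.0, 213.0], [146.0, 328.0], [244.0, 378.0], [294.0, 308.0], [237.0, 179.0]]
t10.82 x-35.13 h16.46 mm phi_tip -0.893 r31.5 Fx -9.6 Fz 4.6 N 2.5 tau 0.077 wt 2.22
```

View pics/ab5.png

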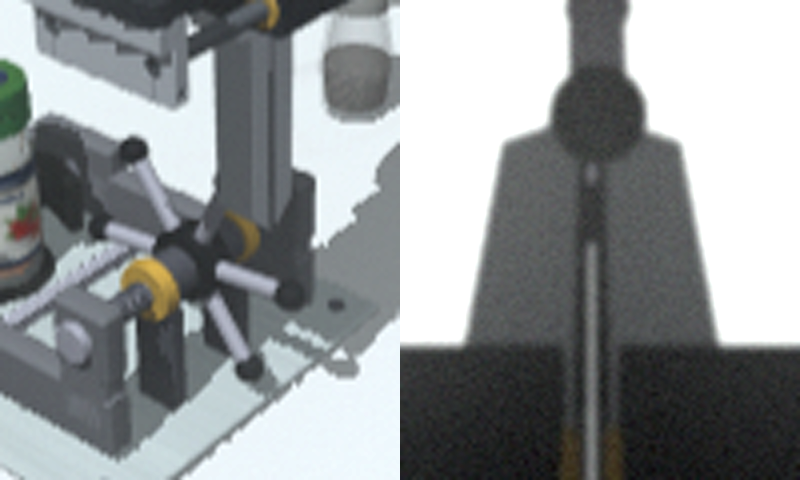

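```bash
cat >> h.py <<'E'
from scipy.optimize import brentq
def rd(verb=1):
    s=arm.get_state(); p=np.array(s["ee_pos"]); d=p-cl(-.065,0,.07); F=np.array(s["wrist_force"])
    f=d@CX+.008; h=d[2]+.018; Fx,Fz=F@CX,F[2]
    g=lambda a:min(.058*np.sin(a)-.0065,(h*np.tan(a)-.004/np.cos(a)) if h/np.cos(a)<.056 and a>0 else 9)-f
    a=brentq(g,-1,.9); tip=(h*np.tan(a)-.004/np.cos(a))<=.058*np.sin(a)-.0065 and a>0
    zc=h if tip else .058*np.cos(a)
    print("t%.2f f%.1f h%.1f phi %.3f %s Fx %.1f Fz %.1f tau %.3f"%(s["time"],f*1e3,h*1e3,a,"tip" if tip else "ball",Fx,Fz,-zc*Fx+f*Fz))
E
python3 -c "from h import *;rd()"
```

```text
t10.82 f-27.1 h34.5 phi -0.364 ball Fx -9.6 Fz 4.6 tau 0.396
```

Emit:
play_rows([
  {"linear":[0,0,0.007],"rotation":[0,0,0],"gripper":0.0},
  {"linear":[0,0,0.013],"rotation":[0,0,0],"gripper":0.0},
  {"linear":[0,0,0.02],"rotation":[0,0,0],"gripper":0.0},
  {"linear":[0,0,0.027],"rotation":[0,0,0],"gripper":0.0},
  {"linear":[0,0,0.033],"rotation":[0,0,0],"gripper":0.0},
])

```text
time: 11.45
ee_pos: [0.503, 0.2356, 0.0862]
orientation: [-1.12, 1.345, -1.34]
wrist_force: [-10.6, 3.1, -0.4]
grip_width: 0.0006
```

```bash
python3 -c "from h import *;rd()"
```

```text
t11.45 f4.9 h34.2 phi 0.258 tip Fx -11.0 Fz -0.4 tau 0.374
```

Emit:
play_rows([
  {"linear":[0,0,0.006],"rotation":[0,0,0],"gripper":0.0},
  {"linear":[0,0,0.01],"rotation":[0,0,0],"gripper":0.0},
])

```text
time: 11.7
ee_pos: [0.5108, 0.234, 0.0852]
orientation: [-1.125, 1.347, -1.338]
wrist_force: [-13.0, 3.8, -4.4]
grip_width: 0.0004
```

```bash
python3 -c "from h import *;rd();go(cl(-.130,0,.16),cl(-.130,0,.0865))"
```

```text
t11.70 f12.8 h33.2 phi 0.480 tip Fx -13.4 Fz -4.4 tau 0.389
lin [ 0.     -0.0743 -0.0704]
lin [-0.0001 -0.0008 -0.0698]
rot [0.46 0.05 0.09] t 11.7 p [0.5108 0.234  0.0852] cl [-0.0602, -0.0] F [-13.    3.8  -4.4] g 0.0004044326944018789 q [-0.28  0.38 -0.32  1.93  0.15  0.86 -2.43]
```

Emit:
play_rows([
  {"linear":[0,-0.02,-0.004],"rotation":[0.4,0,0],"gripper":0.0},
  {"linear":[0,-0.055,-0.004],"rotation":[0.4,0,0],"gripper":0.0},
  {"linear":[0,-0.06,-0.03],"rotation":[0.4,0,0],"gripper":0.0},
  {"linear":[0,-0.05,-0.06],"rotation":[0.4,0,0],"gripper":0.0},
  {"linear":[0,-0.02,-0.062],"rotation":[0.4,0,0],"gripper":0.0},
  {"linear":[0,-0.001,-0.062],"rotation":[0.4,0,0],"gripper":0.0},
  {"linear":[0,-0.001,-0.058],"rotation":[0.4,0,0],"gripper":0.0},
  {"linear":[0,-0.001,-0.05],"rotation":[0.4,0,0],"gripper":0.0},
  {"linear":[0,-0.001,-0.043],"rotation":[0.4,0,0],"gripper":0.0},
  {"linear":[0,-0.001,-0.036],"rotation":[0.4,0,0],"gripper":0.0},
  {"linear":[0,-0.001,-0.029],"rotation":[0.4,0,0],"gripper":0.0},
  {"linear":[0,-0.001,-0.022],"rotation":[0.4,0,0],"gripper":0.0},
])

```text
time: 13.2
ee_pos: [0.4892, 0.2382, 0.0878]
orientation: [-1.12, 1.341, -1.341]
wrist_force: [-9.5, 0.1, 8.3]
grip_width: 0.0006
```

```bash
python3 -c "from h import *;rd();go(cl(-.058,0,.086))"
```

```text
t13.20 f-9.2 h35.8 phi -0.046 ball Fx -9.3 Fz 8.3 tau 0.464
lin [0.0003 0.0018 0.0242]
rot [0.08 0.06 0.07] t 13.2 p [0.4892 0.2382 0.0878] cl [-0.0822, 0.0003] F [-9.5  0.1  8.3] g 0.000571187452826926 q [-0.29  0.35 -0.34  1.97  0.15  0.85 -2.46]
```

Emit:
play_rows([
  {"linear":[0,0,0.005],"rotation":[0,0,0],"gripper":0.0},
  {"linear":[0,0,0.01],"rotation":[0,0,0],"gripper":0.0},
  {"linear":[0,0,0.015],"rotation":[0,0,0],"gripper":0.0},
])

```text
time: 13.58
ee_pos: [0.5032, 0.2357, 0.0883]
orientation: [-1.122, 1.343, -1.34]
wrist_force: [-10.4, 2.7, -3.4]
grip_width: 0.0003
```

```bash
python3 -c "from h import *;rd();go(cl(-.058,0,.086))"
```

```text
t13.57 f5.1 h36.3 phi 0.247 tip Fx -10.7 Fz -3.4 tau 0.372
lin [0.0004 0.0023 0.0099]
rot [0.19 0.07 0.09] t 13.575 p [0.5032 0.2357 0.0883] cl [-0.0679, 0.0004] F [-10.4   2.7  -3.4] g 0.0003173633381033132 q [-0.28  0.36 -0.33  1.94  0.15  0.86 -2.44]
```

Emit:
play_rows([
  {"linear":[0,0.001,0.004],"rotation":[0,0,0],"gripper":0.0},
  {"linear":[0,0.002,0.007],"rotation":[0,0,0],"gripper":0.0},
])

```text
time: 13.82
ee_pos: [0.5093, 0.2347, 0.087]
orientation: [-1.124, 1.344, -1.339]
wrist_force: [-10.3, 2.2, 1.5]
grip_width: 0.0003
```

```bash
python3 -c "from h import *;rd()"
```

```text
t13.82 f11.2 h35.0 phi 0.419 tip Fx -10.5 Fz 1.5 tau 0.384
```

Emit:
play_rows([
  {"linear":[0,0,0.003],"rotation":[0,0,0],"gripper":0.0},
  {"linear":[0,0.0,0.006],"rotation":[0,0,0],"gripper":0.0},
])

```text
time: 14.08
ee_pos: [0.5135, 0.2338, 0.0871]
orientation: [-1.127, 1.346, -1.338]
wrist_force: [-12.5, 2.0, -5.4]
grip_width: 0.0004
```

```bash
python3 -c "from h import *;rd();go(cl(-.12,0,.086))"
```

```text
t14.07 f15.5 h35.1 phi 0.519 tip Fx -12.6 Fz -5.4 tau 0.360
lin [ 0.0002  0.0017 -0.0624]
rot [0.49 0.12 0.18] t 14.075 p [0.5135 0.2338 0.0871] cl [-0.0575, 0.0003] F [-12.5   2.   -5.4] g 0.0004082420399506396 q [-0.27  0.38 -0.33  1.92  0.15  0.87 -2.43]
```

Emit:
play_rows([
  {"linear":[0,-0.02,-0.004],"rotation":[0.5,0.1,0.2],"gripper":0.0},
  {"linear":[0,-0.055,-0.004],"rotation":[0.5,0.1,0.2],"gripper":0.0},
  {"linear":[0,-0.06,-0.03],"rotation":[0.5,0.1,0.2],"gripper":0.0},
  {"linear":[0,-0.05,-0.06],"rotation":[0.5,0.1,0.2],"gripper":0.0},
  {"linear":[0,-0.02,-0.063],"rotation":[0.5,0.1,0.2],"gripper":0.0},
  {"linear":[0,0.001,-0.063],"rotation":[0.5,0.1,0.2],"gripper":0.0},
  {"linear":[0,0.001,-0.056],"rotation":[0.5,0.1,0.2],"gripper":0.0},
  {"linear":[0,0.001,-0.05],"rotation":[0.5,0.1,0.2],"gripper":0.0},
  {"linear":[0,0.001,-0.045],"rotation":[0.5,0.1,0.2],"gripper":0.0},
  {"linear":[0,0.001,-0.04],"rotation":[0.5,0.1,0.2],"gripper":0.0},
])

```text
time: 15.32
ee_pos: [0.473, 0.2415, 0.0884]
orientation: [-1.119, 1.342, -1.34]
wrist_force: [-15.0, -1.0, 14.8]
grip_width: 0.0002
```

```bash
python3 -c "from h import *;rd()"
```

```text
t15.32 f-25.7 h36.4 phi -0.338 ball Fx -14.6 Fz 14.8 tau 0.417
```

Emit:
play_rows([
  {"linear":[0,0,0.005],"rotation":[0,0,0],"gripper":0.0},
  {"linear":[0,0,0.01],"rotation":[0,0,0],"gripper":0.0},
])

```text
time: 15.58
ee_pos: [0.4829, 0.2399, 0.0903]
orientation: [-1.119, 1.343, -1.34]
wrist_force: [-10.5, 0.5, 9.5]
grip_width: 0.0007
```

```bash
python3 -c "from h import *;rd()"
```

```text
t15.57 f-15.7 h38.3 phi -0.160 ball Fx -10.4 Fz 9.5 tau 0.448
```

Emit:
play_rows([
  {"linear":[0,0,0.005],"rotation":[0,0,0],"gripper":0.0},
  {"linear":[0,0,0.01],"rotation":[0,0,0],"gripper":0.0},
])

```text
time: 15.82
ee_pos: [0.4929, 0.2384, 0.0919]
orientation: [-1.119, 1.343, -1.34]
wrist_force: [-8.1, 0.3, 5.9]
grip_width: 0.0
```

```bash
python3 -c "from h import *;rd();go(cl(-.065,0,.086))"
```

```text
t15.82 f-5.6 h39.9 phi 0.015 ball Fx -8.0 Fz 5.9 tau 0.433
lin [0.0011 0.0059 0.0136]
rot [ 0.12  0.04 -0.03] t 15.825 p [0.4929 0.2384 0.0919] cl [-0.0786, 0.0011] F [-8.1  0.3  5.9] g 2.2335812831535e-05 q [-0.28  0.35 -0.34  1.96  0.15  0.86 -2.46]
```

Emit:
play_rows([
  {"linear":[0.001,0.003,0.004],"rotation":[0,0,0],"gripper":0.0},
  {"linear":[0.001,0.006,0.007],"rotation":[0,0,0],"gripper":0.0},
])

```text
time: 16.08
ee_pos: [0.5004, 0.2365, 0.0879]
orientation: [-1.118, 1.343, -1.34]
wrist_force: [-7.5, -0.6, 7.7]
grip_width: 0.0007
```

```bash
python3 -c "from h import *;rd()"
```

```text
t16.07 f2.1 h35.9 phi 0.169 tip Fx -7.3 Fz 7.7 tau 0.277
```

Emit:
play_rows([
  {"linear":[0,0,0.004],"rotation":[0,0,0],"gripper":0.0},
  {"linear":[0,0,0.007],"rotation":[0,0,0],"gripper":0.0},
])

```text
time: 16.32
ee_pos: [0.5061, 0.2352, 0.0886]
orientation: [-1.12, 1.345, -1.339]
wrist_force: [-11.1, 1.5, -5.3]
grip_width: 0.0004
```

```bash
python3 -c "from h import *;rd()"
```

```text
t16.32 f7.9 h36.6 phi 0.321 tip Fx -11.1 Fz -5.3 tau 0.366
```

Emit:
play_rows([
  {"linear":[0,0,0.004],"rotation":[0,0,0],"gripper":0.0},
  {"linear":[0,0,0.007],"rotation":[0,0,0],"gripper":0.0},
])

```text
time: 16.58
ee_pos: [0.5112, 0.234, 0.089]
orientation: [-1.124, 1.347, -1.338]
wrist_force: [-14.1, 3.3, -7.3]
grip_width: 0.0005
```

```bash
python3 -c "from h import *;rd();go(cl(-.12,0,.086))"
```

```text
t16.57 f13.2 h37.0 phi 0.444 tip Fx -14.5 Fz -7.3 tau 0.440
lin [ 0.      0.0035 -0.0602]
rot [0.42 0.04 0.04] t 16.575 p [0.5112 0.234  0.089 ] cl [-0.0598, 0.0001] F [-14.1   3.3  -7.3] g 0.000537480571682957 q [-0.27  0.37 -0.33  1.93  0.15  0.87 -2.43]
```

Emit:
play_rows([
  {"linear":[0,0.001,0.003],"rotation":[0.2,0,0],"gripper":0.0},
  {"linear":[0,0.002,0.005],"rotation":[0.4,0,0],"gripper":0.0},
])

```text
time: 16.82
ee_pos: [0.5145, 0.2335, 0.0877]
orientation: [-1.122, 1.343, -1.34]
wrist_force: [-13.5, 2.3, -1.5]
grip_width: 0.0009
```

```bash
python3 -c "from h import *;rd();go(cl(-.12,0,.086))"
```

```text
t16.82 f16.6 h35.7 phi 0.536 tip Fx -13.7 Fz -1.5 tau 0.465
lin [ 0.0001  0.0019 -0.0636]
rot [0.18 0.06 0.07] t 16.825 p [0.5145 0.2335 0.0877] cl [-0.0564, 0.0002] F [-13.5   2.3  -1.5] g 0.0009220241831445832 q [-0.27  0.38 -0.33  1.92  0.16  0.87 -2.43]
```

Emit:
play_rows([
  {"linear":[0,-0.02,-0.004],"rotation":[0.2,0.1,0.1],"gripper":0.0},
  {"linear":[0,-0.055,-0.004],"rotation":[0.2,0.1,0.1],"gripper":0.0},
  {"linear":[0,-0.06,-0.03],"rotation":[0.2,0.1,0.1],"gripper":0.0},
  {"linear":[0,-0.05,-0.06],"rotation":[0.2,0.1,0.1],"gripper":0.0},
  {"linear":[0,-0.02,-0.063],"rotation":[0.2,0.1,0.1],"gripper":0.0},
  {"linear":[0,0.002,-0.063],"rotation":[0.2,0.1,0.1],"gripper":0.0},
  {"linear":[0,0.002,-0.059],"rotation":[0.2,0.1,0.1],"gripper":0.0},
  {"linear":[0,0.002,-0.055],"rotation":[0.2,0.1,0.1],"gripper":0.0},
  {"linear":[0,0.002,-0.055],"rotation":[0.2,0.1,0.1],"gripper":0.0},
])

```text
time: 17.95
ee_pos: [0.4616, 0.2436, 0.0873]
orientation: [-1.114, 1.342, -1.342]
wrist_force: [0.8, -0.0, -0.3]
grip_width: 0.0003
```

Run:
```python
from h import *
rd();go(cl(-.065,0,.086))
a=eyes.grab_frame("scene")[:,:,::-1];b=eyes.grab_frame("side")[:,:,::-1]
cv2.imwrite("pics/a6.png",a);cv2.imwrite("pics/b6.png",b)
a=cv2.resize(a[160:280,150:250],None,fx=4,fy=4,interpolation=cv2.INTER_CUBIC);b=cv2.resize(b[80:200,235:335],None,fx=4,fy=4,interpolation=cv2.INTER_CUBIC)
cv2.imwrite("pics/ab6.png",cv2.convertScaleAbs(np.hstack([a,b]),alpha=1.6))
```

```text
t17.95 f-37.3 h35.3 phi -0.559 ball Fx 0.8 Fz -0.3 tau -0.025
lin [0.0005 0.0014 0.0453]
rot [-0.11 -0.08 -0.1 ] t 17.95 p [0.4616 0.2436 0.0873] cl [-0.1103, 0.0006] F [ 0.8 -0.  -0.3] g 0.00029082949907692827 q [-0.3   0.32 -0.36  2.02  0.15  0.83 -2.5 ]
```

View pics/ab6.png

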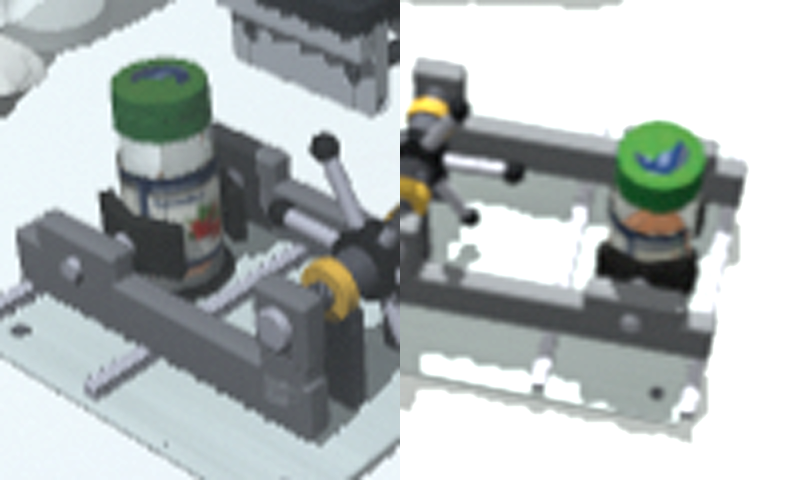

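Emit:
play_rows([
  {"linear":[0,0,0.003],"rotation":[0,0,0],"gripper":0.0},
  {"linear":[0,0,0.005],"rotation":[0,0,0],"gripper":0.0},
])

```text
time: 18.3
ee_pos: [0.4635, 0.2429, 0.0865]
orientation: [-1.12, 1.344, -1.341]
wrist_force: [-20.5, 2.3, 12.0]
grip_width: 0.0005
```

```bash
python3 -c "from h import *;rd()"
```

```text
t18.30 f-35.3 h34.5 phi -0.520 ball Fx -20.6 Fz 12.0 tau 0.615
```

Emit:
play_rows([
  {"linear":[0,0,0.0025],"rotation":[0,0,0],"gripper":0.0},
  {"linear":[0,0,0.004],"rotation":[0,0,0],"gripper":0.0},
])

```text
time: 18.55
ee_pos: [0.4638, 0.2428, 0.0864]
orientation: [-1.126, 1.346, -1.338]
wrist_force: [-28.4, 3.3, 22.6]
grip_width: 0.0006
```

```bash
python3 -c "from h import *;rd()"
```

```text
t18.55 f-35.1 h34.4 phi -0.515 ball Fx -28.5 Fz 22.6 tau 0.647
```

Emit:
play_rows([
  {"linear":[0,0,-0.01],"rotation":[0.3,0,0],"gripper":0.0},
  {"linear":[0,-0.03,-0.012],"rotation":[0.5,0,0],"gripper":0.0},
  {"linear":[0,-0.055,-0.006],"rotation":[0.5,0,0],"gripper":0.0},
  {"linear":[0,-0.055,0.02],"rotation":[0.5,0,0],"gripper":0.0},
  {"linear":[0,-0.055,0.04],"rotation":[0.5,0,0],"gripper":0.0},
  {"linear":[0,-0.045,0.04],"rotation":[0.5,0,0],"gripper":0.0},
  {"linear":[0,-0.015,0.04],"rotation":[0.5,0,0],"gripper":0.0},
  {"linear":[0,0.004,0.04],"rotation":[0.5,0,0],"gripper":0.0},
  {"linear":[0,0.004,0.04],"rotation":[0.5,0,0],"gripper":0.0},
])

```text
time: 19.68
ee_pos: [0.5013, 0.2353, 0.0802]
orientation: [-1.124, 1.34, -1.342]
wrist_force: [0.3, 0.6, 0.8]
grip_width: 0.0005
```

```bash
python3 -c "from h import *;rd();go(cl(-.065,0,.082))"
```

```text
t19.68 f3.2 h28.2 phi 0.254 tip Fx 0.2 Fz 0.8 tau -0.002
lin [-0.0004 -0.0018  0.0048]
rot [0.13 0.13 0.25] t 19.675 p [0.5013 0.2353 0.0802] cl [-0.0698, -0.0004] F [0.3 0.6 0.8] g 0.0005208437147139582 q [-0.28  0.37 -0.34  1.95  0.16  0.84 -2.45]
```

Emit:
play_rows([
  {"linear":[0,0,0.006],"rotation":[0,0,0],"gripper":0.0},
  {"linear":[0,0,0.009],"rotation":[0,0,0],"gripper":0.0},
  {"linear":[0,0,0.012],"rotation":[0,0,0],"gripper":0.0},
])

```text
time: 20.05
ee_pos: [0.5112, 0.2336, 0.0802]
orientation: [-1.127, 1.342, -1.34]
wrist_force: [-16.2, 3.8, 3.9]
grip_width: 0.0004
```

```bash
python3 -c "from h import *;rd()"
```

```text
t20.05 f13.3 h28.2 phi 0.568 tip Fx -16.6 Fz 3.9 tau 0.522
```

Emit:
play_rows([
  {"linear":[0,0,0.002],"rotation":[0,0,0],"gripper":0.0},
  {"linear":[0,0,0.003],"rotation":[0,0,0],"gripper":0.0},
])

```text
time: 20.3
ee_pos: [0.5118, 0.2337, 0.0801]
orientation: [-1.131, 1.344, -1.338]
wrist_force: [-14.6, 2.7, 2.8]
grip_width: 0.0007
```

```bash
python3 -c "from h import *;rd()"
```

```text
t20.30 f13.8 h28.1 phi 0.584 tip Fx -14.9 Fz 2.8 tau 0.457
```

Emit:
play_rows([
  {"linear":[0,0,0.002],"rotation":[0,0,0],"gripper":0.0},
  {"linear":[0,0,0.003],"rotation":[0,0,0],"gripper":0.0},
])

```text
time: 20.55
ee_pos: [0.5121, 0.2336, 0.08]
orientation: [-1.135, 1.346, -1.337]
wrist_force: [-15.5, 2.9, 3.0]
grip_width: 0.0005
```

```bash
python3 -c "from h import *;rd();go(cl(-.065,0,.082))"
```

```text
t20.55 f14.2 h28.0 phi 0.598 tip Fx -15.8 Fz 3.0 tau 0.484
lin [-0.0001 -0.002  -0.0062]
rot [0.74 0.27 0.42] t 20.55 p [0.5121 0.2336 0.08  ] cl [-0.0588, -0.0001] F [-15.5   2.9   3. ] g 0.0005357263745846024 q [-0.27  0.39 -0.33  1.93  0.16  0.86 -2.43]
```

Emit:
play_rows([
  {"linear":[0,0,0.002],"rotation":[0.3,0.1,0.2],"gripper":0.0},
  {"linear":[0,0,0.004],"rotation":[0.7,0.3,0.4],"gripper":0.0},
  {"linear":[0,0,0.0055],"rotation":[0.7,0.3,0.4],"gripper":0.0},
])

```text
time: 20.92
ee_pos: [0.5141, 0.2333, 0.0794]
orientation: [-1.124, 1.345, -1.339]
wrist_force: [-17.7, 4.0, -1.1]
grip_width: 0.0007
```

```bash
python3 -c "from h import *;rd();go(cl(-.065,0,.082))"
```

```text
t20.93 f16.2 h27.4 phi 0.661 tip Fx -18.2 Fz -1.1 tau 0.479
lin [-0.0001 -0.0026 -0.0082]
rot [0.33 0.06 0.11] t 20.925 p [0.5141 0.2333 0.0794] cl [-0.0568, -0.0] F [-17.7   4.   -1.1] g 0.000700815793255259 q [-0.27  0.39 -0.33  1.93  0.16  0.85 -2.44]
```

```bash
sed -i 's/d\[2\]+.018/d[2]+.0215/' h.py
python3 - <<'E'
import numpy as np
from h import brentq
# (f, h_old(d=.018), Fx, Fz)
for f,h,Fx,Fz in [(5.1,36.3,-10.7,-3.4),(11.2,35,-10.5,1.5),(15.5,35.1,-12.6,-5.4),(7.9,36.6,-11.1,-5.3),(13.2,37,-14.5,-7.3),(16.6,35.7,-13.7,-1.5),(13.3,28.2,-16.6,3.9),(13.8,28.1,-14.9,2.8),(14.2,28,-15.8,3),(16.2,27.4,-18.2,-1.1)]:
    h+=3.5; a=brentq(lambda a:h*np.tan(a)-4/np.cos(a)-f,-1,1); print(round(a,3),round((-h*Fx+f*Fz)/1e3,3))
E
```

```text
0.227 0.409
0.383 0.421
0.478 0.403
0.293 0.403
0.409 0.491
0.495 0.512
0.514 0.578
0.528 0.509
0.54 0.54
0.598 0.545
```

Emit:
play_rows([
  {"linear":[0,0,0.003],"rotation":[0.3,0.1,0.1],"gripper":0.0},
  {"linear":[0,0,0.0055],"rotation":[0.5,0.1,0.1],"gripper":0.0},
  {"linear":[0,0,0.0065],"rotation":[0.5,0.1,0.1],"gripper":0.0},
])

```text
time: 21.3
ee_pos: [0.5164, 0.2328, 0.0784]
orientation: [-1.122, 1.343, -1.341]
wrist_force: [-20.8, 5.6, -2.7]
grip_width: 0.0005
```

```bash
python3 -c "from h import *;rd();go(cl(-.065,0,.082))"
```

```text
t21.30 f18.5 h29.9 phi 0.669 tip Fx -21.4 Fz -2.7 tau 0.590
lin [-0.0001 -0.0035 -0.0106]
rot [0.18 0.05 0.13] t 21.3 p [0.5164 0.2328 0.0784] cl [-0.0545, -0.0001] F [-20.8   5.6  -2.7] g 0.0004882824311316447 q [-0.27  0.39 -0.33  1.93  0.17  0.85 -2.44]
```

Emit:
play_rows([
  {"linear":[0,0,0.003],"rotation":[0.2,0.1,0.1],"gripper":0.0},
  {"linear":[0,-0.0005,0.0055],"rotation":[0.4,0.1,0.1],"gripper":0.0},
  {"linear":[0,-0.001,0.006],"rotation":[0.4,0.1,0.1],"gripper":0.0},
])

```text
time: 21.68
ee_pos: [0.518, 0.2324, 0.0783]
orientation: [-1.123, 1.342, -1.341]
wrist_force: [-19.1, 5.6, -1.3]
grip_width: 0.0008
```

```bash
python3 -c "from h import *;rd();go(cl(-.065,0,.082))"
```

```text
t21.68 f20.2 h29.8 phi 0.706 tip Fx -19.8 Fz -1.3 tau 0.566
lin [-0.0002 -0.0036 -0.0122]
rot [0.16 0.06 0.16] t 21.675 p [0.518  0.2324 0.0783] cl [-0.0528, -0.0002] F [-19.1   5.6  -1.3] g 0.0008151216346726226 q [-0.27  0.4  -0.33  1.93  0.17  0.85 -2.44]
```

Emit:
play_rows([
  {"linear":[0,0,0.0045],"rotation":[0.2,0.1,0.1],"gripper":0.0},
])

```text
time: 21.8
ee_pos: [0.5188, 0.2324, 0.0778]
orientation: [-1.124, 1.344, -1.341]
wrist_force: [-18.6, 3.8, 4.4]
grip_width: 0.0008
```

```bash
python3 -c "from h import *;rd()"
```

```text
t21.80 f21.0 h29.3 phi 0.733 tip Fx -19.0 Fz 4.4 tau 0.648
```

Emit:
play_rows([
  {"linear":[0,0,0.005],"rotation":[0.2,0.1,0.1],"gripper":0.0},
])

```text
time: 21.92
ee_pos: [0.5198, 0.2322, 0.0771]
orientation: [-1.126, 1.346, -1.339]
wrist_force: [-20.5, 3.7, 1.5]
grip_width: 0.0004
```

```bash
python3 -c "from h import *;rd()"
```

```text
t21.93 f22.0 h28.6 phi 0.767 tip Fx -20.8 Fz 1.5 tau 0.627
```

Emit:
play_rows([
  {"linear":[0,0,-0.005],"rotation":[0.3,0.1,0.1],"gripper":0.0},
  {"linear":[0,-0.005,-0.006],"rotation":[0.5,0.2,0.2],"gripper":0.0},
  {"linear":[0,-0.03,-0.006],"rotation":[0.5,0.2,0.2],"gripper":0.0},
  {"linear":[0,-0.07,-0.006],"rotation":[0.5,0.2,0.2],"gripper":0.0},
  {"linear":[0,-0.12,-0.02],"rotation":[0.5,0.2,0.2],"gripper":0.0},
  {"linear":[0,-0.15,-0.04],"rotation":[0.5,0.2,0.2],"gripper":0.0},
  {"linear":[0,-0.16,-0.05],"rotation":[0.5,0.2,0.2],"gripper":0.0},
  {"linear":[0,-0.16,-0.05],"rotation":[0.5,0.2,0.2],"gripper":0.0},
])

```text
time: 22.92
ee_pos: [0.4721, 0.2415, 0.238]
orientation: [-1.114, 1.341, -1.344]
wrist_force: [0.3, -0.3, -0.5]
grip_width: 0.0006
```

Run:
```python
from h import *
a=eyes.grab_frame("scene")[:,:,::-1];b=eyes.grab_frame("side")[:,:,::-1]
cv2.imwrite("pics/a7.png",a);cv2.imwrite("pics/b7.png",b)
a=cv2.resize(a[110:290,140:290],None,fx=2.6,fy=2.6,interpolation=cv2.INTER_CUBIC);b=cv2.resize(b[80:260,190:340],None,fx=2.6,fy=2.6,interpolation=cv2.INTER_CUBIC)
cv2.imwrite("pics/ab7.png",cv2.convertScaleAbs(np.hstack([a,b]),alpha=1.6))
f=lambda n,X:((proj(n,X)-([140,110] if n=="scene" else [190,80]))*2.6+([390,0] if n=="side" else [0,0])).round().astype(int).tolist()
S=cl(-.065,0,.07)
for a in(.6,.7,.8,.9):
  for n in("scene","side"): print(a,n,[f(n,S+.0585*(np.sin(b)*CX+np.cos(b)*np.array([0,0,1]))) for b in a+np.arange(6)*np.pi/3])
```

```text
0.6 scene [[227, 219], [204, 272], [241, 346], [304, 376], [334, 326], [294, 243]]
0.6 side [[556, 71], [586, 118], [549, 144], [484, 128], [450, 84], [485, 53]]
0.7 scene [[222, 221], [205, 279], [246, 352], [309, 374], [333, 318], [287, 237]]
0.7 side [[562, 75], [586, 122], [543, 145], [478, 125], [450, 80], [491, 53]]
0.8 scene [[217, 224], [207, 287], [252, 357], [314, 372], [332, 310], [280, 232]]
0.8 side [[567, 79], [584, 126], [537, 145], [473, 121], [451, 76], [498, 52]]
0.9 scene [[214, 228], [209, 294], [258, 362], [319, 369], [330, 302], [274, 228]]
0.9 side [[572, 83], [582, 129], [530, 144], [468, 117], [453, 72], [505, 53]]
```

View pics/ab7.png

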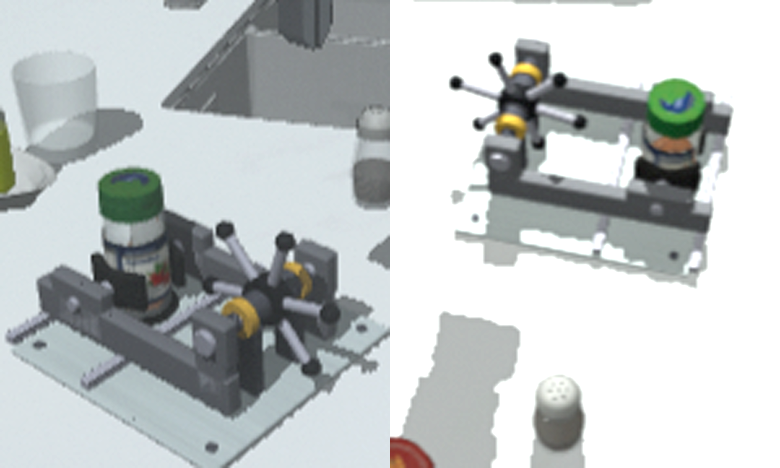

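```bash
python3 -c "
from h import *
print(np.round(arm.get_state()['wrist_force'],1)); print(arm.hand_in())"
```

```text
[-0.9  0.1 -0.5]
the job is handed in; nothing more can be done
None
```

The spice jar stands upright on the mat, clamped by both jaws at an estimated 27–32 N per pad. The hand is clear and the job is handed in at about 23 s. The squeeze is inferred from the force needed to turn the star; nothing measured it at the pads.

**What I did:** I gripped the jar by its cap, set it between the open jaws and let go. I then turned the star with three full spoke pushes, a fourth that I abandoned, and a second, slower push on the third spoke. Turning got heavier from about 3.5 rad, and I stopped at about 3.9 rad.

**Last checks:**
- **Turning torque:** the last two readings while the star moved were 0.65 and 0.63 N m, against about 0.41 with the jaws free. That gives about 27 N per pad.
- **Star angle:** in the pictures the star turned about 0.2 rad after the pads already carried about 11 N. At 100 N per rad that gives about 31 N.
- **Final picture:** the jar is upright between the pads and the salt shaker is where it was. The honey jar is only partly in view, and I never touched either of them. The wrist force was under 1 N.

**What disagreed:**
- **Finger ends:** they sat about 20 mm higher than the reported TCP suggested, so the first push passed over the ball end.
- **Fourth spoke:** I stopped pushing it because the contact was poor.
- **Torque slope:** torque rose more slowly with angle than the stated 100 N per rad implies, partly because some readings came as the star was stopping. I'd put the squeeze figure at plus or minus about 5 N.

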